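# Release the latched key on a workshop clamp control box

### The job

One of the four identical orange keys on the grey control box is latched down; the others stand up. Find it (light taps will tell: a key that is up meets the finger early and gives, the latched one sits lower), then press that one key right in so that it unlatches and springs fully up again. Do not push any of the other keys more than half-way in, and do not pick up or shift the spray can, the tape roll or the wrench beside the box.

Things in the scene. Friction and masses are not known exactly. Their poses are not given: they have to be found in the camera images.
- console: Grey control box fixed on the bench, 130 (x) by 300 (y) by 75 mm high; origin at the centre of its underside, z up. Four identical flat orange key caps, 38 by 38 mm with a white dot, stand on its top in a row along y at x = 0, 64 mm apart centre to centre, each in a black frame 52 mm square and 4 mm high. Brass fittings, hoses and a small block beyond its +x side are only for looks.
- place1 (a point): Key place 1, counted along the row from the box's +y end (the robot's left-hand end): the centre of the cap's top face when that key is fully up, 93 mm above the bench and 18 mm above the box's top. The point is fixed to the box and does not go down with the key; the top of the latched key lies 6 mm below its point. Axes as the box's.
- place2 (a point): Key place 2, counted along the row from the box's +y end (second from left): the centre of the cap's top face when that key is fully up, 93 mm above the bench and 18 mm above the box's top. The point is fixed to the box and does not go down with the key; the top of the latched key lies 6 mm below its point. Axes as the box's.
- place3 (a point): Key place 3, counted along the row from the box's +y end (third from left): the centre of the cap's top face when that key is fully up, 93 mm above the bench and 18 mm above the box's top. The point is fixed to the box and does not go down with the key; the top of the latched key lies 6 mm below its point. Axes as the box's.
- place4 (a point): Key place 4, counted along the row from the box's +y end (right-hand end): the centre of the cap's top face when that key is fully up, 93 mm above the bench and 18 mm above the box's top. The point is fixed to the box and does not go down with the key; the top of the latched key lies 6 mm below its point. Axes as the box's.
- key_latched (a joint): How far the latched key is pushed in, in m: 0 = fully up, 0.006 = latched (as at the start), 0.010 = bottom stop. Which of the places 1 to 4 it has is not told and changes from start to start. From its latched height it yields at about 5 N; pushed in beyond 0.008 (2 mm below its latched height, about 6 N; 6.8 N just reaches the bottom stop) it unlatches within 0.1 s, and when the finger goes up again it springs back to 0. Pushed less than that it stays latched.
- key_up_a (a joint): How far one of the three keys that stand up is pushed in, in m: 0 = fully up, 0.010 = at its bottom stop. Which of the places 1 to 4 this key has is not told and changes from start to start. Same cap and spring as the latched key: it starts to move at about 2.3 N and takes 0.45 N more per mm (about 3.2 N at 2 mm, 5 N at 6 mm). Pushed in beyond 6 mm counts as switching it on.
- key_up_b (a joint): How far one of the three keys that stand up is pushed in, in m: 0 = fully up, 0.010 = at its bottom stop. Which of the places 1 to 4 this key has is not told and changes from start to start. Same cap and spring as the latched key: it starts to move at about 2.3 N and takes 0.45 N more per mm (about 3.2 N at 2 mm, 5 N at 6 mm). Pushed in beyond 6 mm counts as switching it on.
- key_up_c (a joint): How far one of the three keys that stand up is pushed in, in m: 0 = fully up, 0.010 = at its bottom stop. Which of the places 1 to 4 this key has is not told and changes from start to start. Same cap and spring as the latched key: it starts to move at about 2.3 N and takes 0.45 N more per mm (about 3.2 N at 2 mm, 5 N at 6 mm). Pushed in beyond 6 mm counts as switching it on.
- oil_can_mid (a point): Red spray can, 52 mm in diameter, 150 mm high, standing on the bench off the box's +y end, loose. Origin at mid height on its axis.
- tape_roll_mid (a point): Yellow tape roll, 90 mm across, 25 mm high, lying flat on the bench off the box's -y end, loose. Origin at mid height on its axis.
- wrench_mid (a point): Steel wrench, about 180 mm long, lying flat on the bench on the robot's side of the box, roughly parallel to the row, loose. Origin at its middle, on the bench.

How it is judged:
On the way, in this order (a step that is already met when the one before it is completed fails the run):
1. the latched key is pressed in past its latch (value of joint key_latched above 0.008 m), for 0.05 s.
2. it has sprung up again (value of joint key_latched below 0.0015 m), for 0.2 s.
At the end, for the whole second after the job is handed in: All four keys stand fully up (each pushed in less than 1.5 mm), and the spray can, tape roll and wrench are within 20 mm of where they began (value of joint each of key_latched, key_up_a, key_up_b, key_up_c below 0.0015 m and distance of each of oil_can_mid, tape_roll_mid, wrench_mid from where it was at the start of the episode below 0.02 m); the robot touches nothing.
It fails at once if a key that was up is pushed in more than 6 mm (value of joint any of key_up_a, key_up_b, key_up_c above 0.006 m).
It fails at once if the red spray can is lifted, carried or shifted by more than 20 mm (distance of oil_can_mid from where it was at the start of the episode above 0.02 m).
It fails at once if the yellow tape roll is lifted, carried or shifted by more than 20 mm (distance of tape_roll_mid from where it was at the start of the episode above 0.02 m).
It fails at once if the wrench is lifted, carried or shifted by more than 20 mm (distance of wrench_mid from where it was at the start of the episode above 0.02 m).
It also fails if it takes over 48 s, if anything falls off the work surface, if the arm or the gripper's body presses on something with over 40 N, if the wrist force passes 120 N, or if a joint passes its speed limit or range.

### The arm

A 6-joint arm with a two-finger parallel gripper is mounted at the origin on the work surface. World frame = base frame: x ahead of the robot, y to its left, z up, the work surface at z = 0. Lengths are in m, angles in rad, forces in N, time in s.
With the tool pointing down it reaches from about 0.35 to 0.975 m from the base axis. Payload 4.9 kg.
Tool frame: the origin (TCP) lies midway between the tips of the shut fingers; the grasp point (between the pads) lies 19 mm behind it; z points along the fingers, x is the direction in which the jaws open and shut, and the axes are right-handed (so a half turn about z gives the same grasp; the last joint's range is limited). The gripper opens to 85 mm and grips with 20 to 120 N. Pads are 22 mm wide; open, the fingers measure 114 mm over their backs; the gripper's body (76 mm by 85 mm) begins 54 mm behind the grasp point. The pads swing forward as they close: fully open they stand 13 mm farther back than shut.
Start: joints at [1.048, 0.053, 1.613, -0, 1.476, -0.119], TCP at [0.246, 0.575, 0.231] pointing down, gripper open.
Joint ranges: [-3.01, 3.01], [-1.01, 2.22], [0.06, 2.58], [-1.02, 4.17], [0.09, 2.62], [-3.14, 3.14]. Speed limits (rad/s): [2.57, 2.57, 3.14, 3.14, 3.14, 3.14].

### API

Orientations are given as a 3x3 rotation matrix whose columns are the frame's x, y, z axes.
In Python, from workcell import manip, eoat, read_camera, spot_in, silhouettes, readout gives the robot as it stands. Calls block until the motion is done:
- manip.move_pose(position, orientation): joint-space move of the TCP to a pose.
- manip.line_to(position, rot=None, feed=0.15): straight line of the TCP; rot=None keeps the orientation; feed is the mean speed in m/s.
- manip.movej(angles): joint-space move.
- eoat.move_gripper(opening): finger opening in m; the grip force is fixed at half the most; returns when the fingers have stopped.
- manip.hold(seconds).
- manip.ik(position, orientation): joint angles nearest the present ones, or None.
- read_camera(name): name is "side" or "top" or "wrist"; returns a dict with "frame" (384x512x3 uint8, red, green, blue), "camera_matrix" (3x3 intrinsics, pixels), "extrinsics" (4x4, takes a point from camera to world coordinates). Camera axes: x right, y down, z forward; pixel columns grow to the right and rows downward; lengths in m; the calibration is good to about 2 mm. The wrist camera is an equidistant fisheye: a pixel r from the principal point sees the ray r / f radians off the axis. A picture is of the moment at which its call begins. There is no depth.
A pose or a line that the arm cannot do raises manip.MotionError and nothing moves.
- manip.job_done(): hands the job in, once; it reports no verdict.
Trained networks look in the newest picture that a camera, given by its name, has taken for a name from the list of things; names that differ only in an ending like _2 or _b are one class to them, and where a whole thing is asked for, a point or a joint stands for the part that bears it (a point fixed in the world has none). Each returns a list of dicts, best first, with "confidence" (0 to 1); they miss things now and then, are a little off and sometimes report something else, mostly with a low value. They report only what shows in the picture. A call takes as long as a camera call.
- spot_in(camera, name): "bbox" ([left, top, width, height] in pixels, round what is visible of it).
- silhouettes(camera, name): "region" (384x512 bool, what is visible of it) and "bbox" ([left, top, width, height] in pixels, round what is visible of it).
Readings, each from a call of its own:
- readout.read_time(): time.
- readout.read_joint_pos(): joint angles.
- readout.read_qd(): joint speeds.
- readout.read_joint_torque(): joint torques, N m.
- readout.read_tcp_pos(): TCP position.
- readout.read_ee_rot(): TCP orientation.
- readout.read_wrist_force(): force on the tool from outside, world axes, zero at the start.
- readout.read_torque(): the same for the moment, N m.
- readout.read_opening(): finger opening in m.
Only numpy, scipy, OpenCV 4.12 (cv2) and the standard library are available. Lean on these libraries where they do the work, as an engineer would, in place of code of your own. Each camera call takes 0.05 s, during which the arm holds its last target. There are 200 camera calls.

## Working session

There is one attempt and no reset: what is moved stays moved. The work goes in short steps, each a Python script; the robot and the scene stay as the last script left them, time stands still between calls to the robot, and variables do not carry over. Pictures are saved under pics/ and viewed, about 8 in all and at most 12, crops included, and the job is handed in when it is done.

```bash
ls; mkdir -p pics
python3 - <<'E'
from workcell import *
import cv2,numpy as np
for c in ("top","side"):
    r=read_camera(c); cv2.imwrite(f"pics/{c}0.png",r["frame"][:,:,::-1])
    print(c,r["camera_matrix"].round(1).tolist(),r["extrinsics"].round(4).tolist())
    for n in ("console","key_latched","oil_can_mid","tape_roll_mid","wrench_mid"):
        print(n,[(np.round(d["bbox"],1).tolist(),round(d["confidence"],2)) for d in spot_in(c,n)][:5])
print(readout.read_time(),readout.read_wrist_force())
E
```

```text
pics
top [[392.3, 0.0, 252.5], [0.0, 392.3, 190.6], [0.0, 0.0, 1.0]] [[0.0156, -0.98, 0.1982, 0.3431], [-0.9998, -0.017, -0.0054, 0.0271], [0.0086, -0.1981, -0.9801, 1.0549], [0.0, 0.0, 0.0, 1.0]]
console [([173.4, 141.0, 119.7, 97.2], 0.62)]
key_latched [([183.4, 201.7, 16.3, 14.6], 0.75)]
oil_can_mid [([122.8, 193.5, 34.1, 28.1], 0.79)]
tape_roll_mid [([297.3, 198.6, 43.9, 30.5], 0.62)]
wrench_mid [([180.1, 271.3, 67.8, 18.8], 0.88)]
side [[417.8, 0.0, 257.7], [0.0, 417.8, 195.2], [0.0, 0.0, 1.0]] [[0.7459, -0.4196, 0.5173, 0.0073], [-0.6658, -0.4488, 0.596, -0.567], [-0.018, -0.789, -0.6141, 0.6951], [0.0, 0.0, 0.0, 1.0]]
console [([177.9, 161.9, 130.4, 99.2], 0.61)]
key_latched [([178.0, 162.0, 130.8, 99.3], 0.69), ([200.6, 172.3, 19.6, 10.8], 0.62)]
oil_can_mid [([169.1, 130.3, 25.3, 49.1], 0.68), ([202.4, 171.3, 18.1, 11.7], 0.6)]
tape_roll_mid [([283.5, 245.6, 42.5, 41.1], 0.82), ([232.8, 189.5, 23.1, 21.3], 0.46), ([142.4, 220.8, 47.4, 46.9], 0.45)]
wrench_mid [([143.3, 221.8, 46.2, 45.8], 0.9)]
0.6 [-0.48327705 -0.24008189 -1.063039  ]
```

View pics/top0.png

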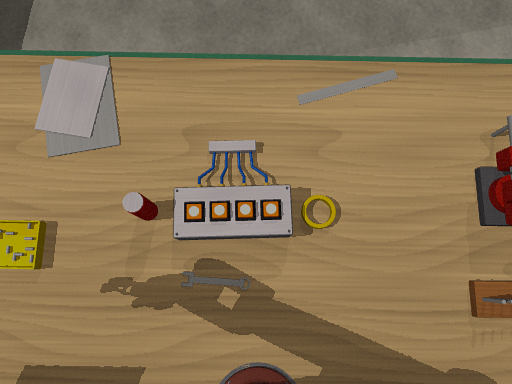

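View pics/side0.png

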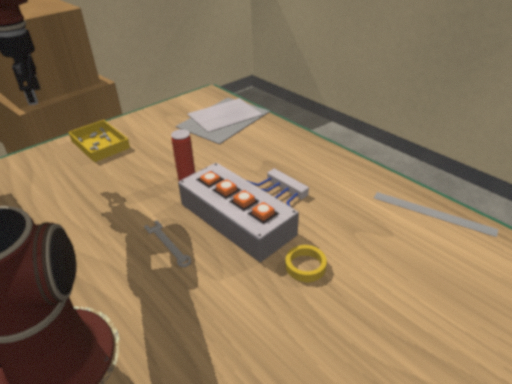

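The top view shows the box with four keys at about (194,211), (219,210), (245,210) and (271,209). The can is to the left at (140,206), the tape to the right at (319,211) and the wrench below at (215,281). The side view has the same keys at about (209,178), (226,187), (243,199) and (263,211). Next I'll triangulate the caps from both views.

```bash
cat > h.py <<'E'
from workcell import *
import cv2,numpy as np
def caps(img):
    h=cv2.cvtColor(img,cv2.COLOR_RGB2HSV)
    m=((h[...,0]>=4)&(h[...,0]<=19)&(h[...,1]>170)&(h[...,2]>110)).astype(np.uint8)
    cs,_=cv2.findContours(m,cv2.RETR_EXTERNAL,cv2.CHAIN_APPROX_NONE)
    out=[]
    for c in cs:
        hu=cv2.convexHull(c); M=cv2.moments(hu)
        if M["m00"]>50: out.append((M["m10"]/M["m00"],M["m01"]/M["m00"],M["m00"]))
    return sorted(out)
E
python3 - <<'E'
from h import *
P={};C={}
for c in ("top","side"):
    r=read_camera(c)
    P[c]=r["camera_matrix"]@np.linalg.inv(r["extrinsics"])[:3]
    C[c]=caps(r["frame"]); print(c,np.round(C[c],1).tolist())
    for n in ("oil_can_mid","tape_roll_mid","wrench_mid"):
        b=spot_in(c,n); u=np.array(b[0]["bbox"][:2])+np.array(b[0]["bbox"][2:])/2 if b else None
        if u is not None:
            K=r["camera_matrix"];E=r["extrinsics"]; d=E[:3,:3]@np.linalg.solve(K,[*u,1]); z={"o":.075,"t":.012,"w":0.}[n[0]]
            print(n,(E[:3,3]+d*(z-E[2,3])/d[2]).round(3))
if len(C["top"])==4==len(C["side"]):
    a=np.array(C["top"])[:,:2].T;b=np.array(C["side"])[:,:2].T
    X=cv2.triangulatePoints(P["top"],P["side"],a,b);X=(X[:3]/X[3]).T;print(X.round(4))
    print(np.degrees(np.arctan2(*(X[0]-X[3])[:2])))
E
```

```text
top [[194.0, 211.0, 195.0], [219.0, 210.0, 195.5], [244.9, 209.1, 193.5], [270.4, 208.5, 209.0], [493.3, 298.8, 1248.0]]
oil_can_mid [0.496 0.305 0.075]
tape_roll_mid [ 0.497 -0.158  0.012]
wrench_mid [0.316 0.114 0.   ]
side [[209.6, 178.9, 71.0], [225.9, 188.2, 94.0], [243.4, 199.1, 119.0], [263.1, 212.0, 134.5]]
oil_can_mid [0.497 0.311 0.075]
tape_roll_mid [ 0.492 -0.16   0.012]
wrench_mid [0.308 0.111 0.   ]
```

```bash
cat >> h.py <<'E'
def tri():
    P=[];C=[]
    for c in ("top","side"):
        r=read_camera(c); P.append(r["camera_matrix"]@np.linalg.inv(r["extrinsics"])[:3])
        C.append(np.array(caps(r["frame"]))[:4,:2].T)
    X=cv2.triangulatePoints(*P,*C); return (X[:3]/X[3]).T
def fz(n=8): return np.array([readout.read_wrist_force()[2] for _ in range(n)])
E
python3 - <<'E'
from h import *
X=tri();print(X.round(4)); np.save("X.npy",X)
d=X[0]-X[3]; a=np.arctan2(-d[0],d[1]); print("yaw",a)
c,s=np.cos(a),np.sin(a)
cands=[np.array([[k*c,k*s,0],[k*s,-k*c,0],[0,0,-1]]).T for k in (1,-1)]
cands=[np.column_stack([k*np.array([c,s,0]),k*np.array([s,-c,0]),[0,0,-1]]) for k in (1,-1)]
q0=readout.read_joint_pos()
Q=[manip.ik([X[0,0],X[0,1],.2],R) for R in cands]
print(q0,Q, readout.read_ee_rot().round(2).tolist())
i=int(np.argmin([abs(q-q0).max() if q is not None else 99 for q in Q])); np.save("R.npy",cands[i])
eoat.move_gripper(0.0)
manip.move_pose([X[0,0],X[0,1],.25],cands[i])
manip.line_to([X[0,0],X[0,1],.115]); 
t=readout.read_time(); f=fz(); print(t,readout.read_time(),f.round(2),readout.read_tcp_pos(),readout.read_opening())
r=read_camera("wrist"); cv2.imwrite("pics/w1.png",r["frame"][:,:,::-1])
E
```

```text
[[ 0.4855  0.1688  0.0751]
 [ 0.4884  0.1057  0.0795]
 [ 0.4916  0.0408  0.079 ]
 [ 0.4945 -0.0232  0.0782]]
yaw 0.04683495204686446
[ 1.04802379e+00  5.26711641e-02  1.61293405e+00  2.17089945e-05
  1.47600324e+00 -1.19038642e-01] [array([ 1.89818589e-01, -1.95498756e-01,  1.90106106e+00, -4.44089210e-16,
        1.43603035e+00,  1.42983637e-01]), array([ 1.89818589e-01, -1.95498756e-01,  1.90106106e+00, -4.44089210e-16,
        1.43603035e+00, -2.99860902e+00])] [[0.39, 0.92, -0.0], [0.92, -0.39, -0.0], [-0.0, -0.0, -1.0]]
4.6417 4.6417 [0.75 0.75 0.75 0.75 0.75 0.75 0.75 0.75] [0.48635713 0.16908663 0.11615088] -0.00021115071018772288
```

View pics/w1.png

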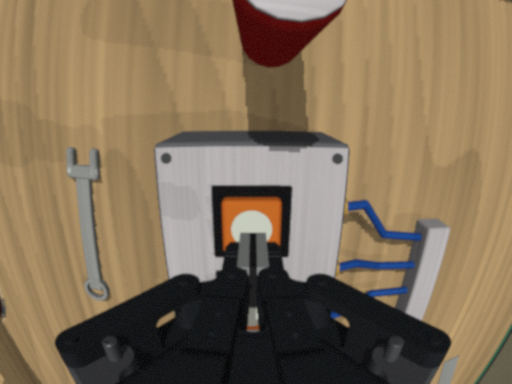

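Run:
```python
from h import *
X=np.load("X.npy")
for c in ("top","side"):
    r=read_camera(c);K=r["camera_matrix"];E=r["extrinsics"]
    im=r["frame"]
    # white dots
    h=cv2.cvtColor(im,cv2.COLOR_RGB2HSV)
    cv2.imwrite(f"pics/{c}1.png",cv2.resize(im[150:270,160:330,::-1],None,fx=4.5,fy=4.5,interpolation=cv2.INTER_CUBIC))
    for p in caps(im)[:4]:
        d=E[:3,:3]@np.linalg.solve(K,[p[0],p[1],1]); print(c,np.round(p,1),(E[:3,3]+d*(.093-E[2,3])/d[2]).round(4))
print(readout.read_tcp_pos(),readout.read_wrist_force(),readout.read_time())
```

```text
top [219. 210. 195.] [0.4872 0.104  0.093 ]
top [245.  209.1 194.5] [0.4906 0.0398 0.093 ]
top [270.8 208.9 188. ] [ 0.492  -0.0241  0.093 ]
top [ 493.1  298.7 1249.5] [ 0.2848 -0.5553  0.093 ]
side [181.3 153.9  77.5] [0.4844 0.294  0.093 ]
side [183.4 168.3  53.5] [0.4498 0.2319 0.093 ]
side [209.6 179.   75. ] [0.4709 0.1477 0.093 ]
side [226.  188.5 106.5] [0.4761 0.0888 0.093 ]
[0.48646272 0.16903146 0.11639346] [-0.42970862 -0.30576787 -0.41344579] 4.7917
```

The wrist view shows the shut fingertips at about (252,240), over the white dot of key 1. The cap spans columns 222–282, so it is centred across the box. However, triangulation puts the caps near 78 mm, where the text says 93 mm. I'll check the side view's geometry before tapping.

View pics/side1.png

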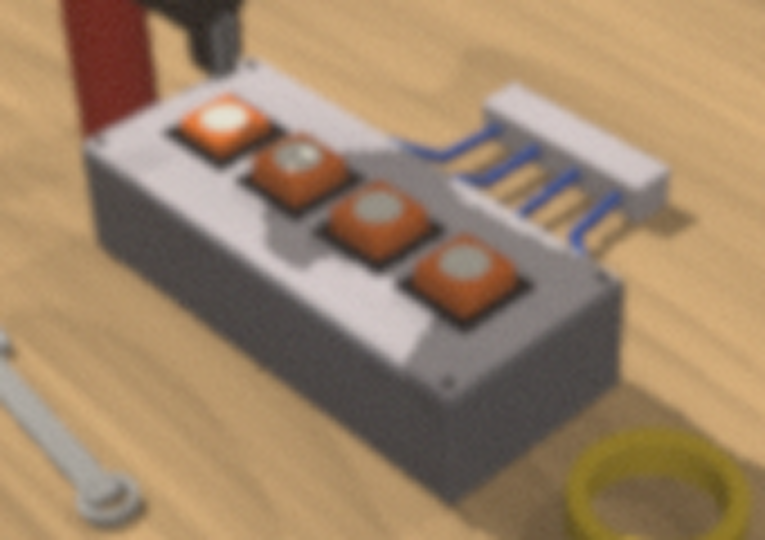

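Run:
```python
from h import *
t=readout.read_tcp_pos()
for c in ("top","side","wrist"):
    r=read_camera(c);K=r["camera_matrix"];E=r["extrinsics"];im=r["frame"]
    for w in (t,[t[0],t[1],.093]):
        p=np.linalg.inv(E)@[*w,1];p=p[:3]
        if c=="wrist":
            th=np.arctan2(np.hypot(*p[:2]),p[2]); uv=K[:2,2]+K[0,0]*th*p[:2]/np.hypot(*p[:2])
        else: uv=(K@(p/p[2]))[:2]
        print(c,uv.round(1))
    # silhouettes corner check: box base extremes
    if c!="wrist":
        m=silhouettes(c,"console"); print([(np.round(d["bbox"],1),round(d["confidence"],2)) for d in m[:2]])
        for z in (0,.075):
            U=[]
            a=0.0468;cx=np.array([np.cos(a),np.sin(a)]);cy=np.array([-np.sin(a),np.cos(a)])
            for sx,sy in((-1,-1),(-1,1),(1,1),(1,-1)):
                w=np.array([.489,.072])+sx*.065*cx+sy*.15*cy
                p=(np.linalg.inv(E)@[*w,z,1])[:3];U.append((K@(p/p[2]))[:2].round(0).tolist())
            print(c,z,U)
```

```text
top [191.4 208.4]
top [192.7 209.8]
[(array([173.1, 138.8, 118.5, 101.2]), 0.84)]
top 0 [[290.0, 237.0], [178.0, 240.0], [178.0, 193.0], [288.0, 190.0]]
top 0.075 [[293.0, 235.0], [172.0, 238.0], [173.0, 187.0], [290.0, 184.0]]
side [208.7 165.2]
side [209.5 172.9]
[(array([179.7, 161.9, 129.3,  99.9]), 0.75)]
side 0 [[260.0, 263.0], [180.0, 204.0], [218.0, 183.0], [298.0, 235.0]]
side 0.075 [[259.0, 239.0], [176.0, 181.0], [216.0, 161.0], [300.0, 211.0]]
wrist [252.4 248.2]
wrist [252.3 230. ]
```

In the side crop the hull included the caps' side faces, which explains the low z. The white dots are at full-image (209.6,176), (226.7,184.4), (244,196) and (263.3,208.2). Cap 1 already looks flatter than the others. I'll re-triangulate from the dots and then tap.

```bash
cat >> h.py <<'E'
R=None
def tap(x,y,z0,zend,stop,step=.001):
    """step down until force rises by stop or zend; returns trace, goes back up"""
    R=np.load("R.npy")
    manip.line_to([x,y,z0],R,feed=.15); b=meas()[1]; tr=[]
    z=z0
    while z-step>=zend-1e-9:
        z-=step; manip.line_to([x,y,z],R,feed=.03); m=meas(); tr.append((round(z*1e3,1),round(m[0]*1e3,1),round(m[1]-b,2)))
        if m[1]-b>stop: break
    manip.line_to([x,y,.11],R,feed=.15); return tr
def meas():
    f=[];
    for _ in range(4): manip.hold(.02); f.append(readout.read_wrist_force()[2])
    return readout.read_tcp_pos()[2],np.mean(f)
E
python3 - <<'E'
from h import *
r,s=[read_camera(c) for c in("top","side")]
P=[q["camera_matrix"]@np.linalg.inv(q["extrinsics"])[:3] for q in(r,s)]
a=np.array([[194,211],[219,210],[244.9,209.1],[270.5,208.6]]).T
b=np.array([[209.6,176],[226.7,184.4],[244,196],[263.3,208.2]]).T
X=cv2.triangulatePoints(*P,a,b);X=(X[:3]/X[3]).T;print(X.round(4))
# rays of top at z=.093 are the better xy
np.save("X2.npy",X)
manip.line_to([X[1,0],X[1,1],.12]); print(readout.read_tcp_pos())
print(tap(X[1,0],X[1,1],.097,.088,2.0),readout.read_time())
E
```

```text
[[ 0.4846  0.167   0.0854]
 [ 0.4885  0.1036  0.0908]
 [ 0.4911  0.04    0.0901]
 [ 0.4938 -0.0239  0.0899]]
[0.48852927 0.10373881 0.11997928]
[(96.0, np.float64(96.5), np.float64(-0.63)), (95.0, np.float64(94.9), np.float64(-0.87)), (94.0, np.float64(93.9), np.float64(-0.83)), (93.0, np.float64(93.1), np.float64(-0.32)), (92.0, np.float64(92.3), np.float64(2.1))] 7.9417
```

Dot heights from the two views put key 1 about 5 mm below the others. Key 2 met the finger at about 92.5 mm, so it is up. Next is key 1.

Run:
```python
from h import *
X=np.load("X2.npy")
manip.line_to([X[0,0],X[0,1],.11])
print(np.array(tap(X[0,0],X[0,1],.094,.085,2.0)).tolist(),readout.read_time())
```

```text
[[93.0, 93.5, -0.22], [92.0, 92.0, 0.34], [91.0, 90.9, -0.01], [90.0, 89.9, 0.22], [89.0, 89.0, -0.23], [88.0, 87.9, 0.38], [87.0, 87.1, 0.15], [86.0, 86.5, 5.0]] 11.6833
```

Key 1 met the finger only at about 87 mm and took 5 N, so it is the latched one. I'll press it right in.

Run:
```python
from h import *
X=np.load("X2.npy");x,y=X[0,:2];R=np.load("R.npy")
manip.line_to([x,y,.09],R,feed=.1); b=meas()[1]
for z in (.086,.085,.084,.083,.082,.081,.080):
    manip.line_to([x,y,z],R,feed=.03); m=meas(); print(z,np.round([m[0]*1e3,m[1]-b],2))
    if m[0]<.0836 or m[1]-b>12: break
manip.hold(.25); m=meas(); print(np.round([m[0]*1e3,m[1]-b],2))
manip.line_to([x,y,.11],R,feed=.1); manip.hold(.4)
print(np.array(tap(x,y,.096,.089,2.0)).tolist())
manip.line_to([x,y,.25],R); manip.line_to([x-.12,y,.25],R); manip.hold(.3)
for c in("side",):
    im=read_camera(c)["frame"];cv2.imwrite(f"pics/{c}2.png",cv2.resize(im[120:300,130:340,::-1],None,fx=3.5,fy=3.2,interpolation=cv2.INTER_CUBIC))
print(readout.read_time())
```

```text
0.086 [86.92  4.87]
0.085 [85.77  4.77]
0.084 [84.79  5.78]
0.083 [83.88  6.12]
0.082 [83.02  7.  ]
[83.03  6.5 ]
[[95.0, 95.3, 0.17], [94.0, 94.0, -0.09], [93.0, 93.1, 0.13], [92.0, 92.3, 2.08]]
19.1
```

View pics/side2.png

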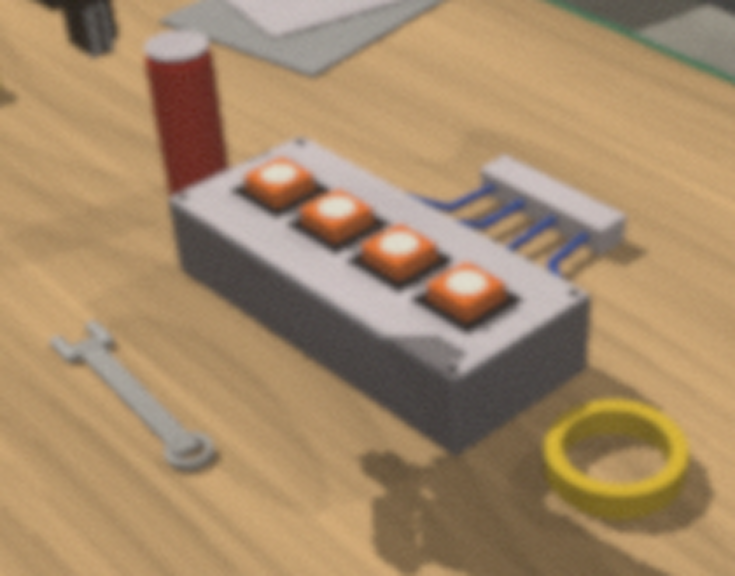

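The crop shows all four caps standing alike at (280,178), (337,212), (400,248) and (467,285). The can, wrench and tape look undisturbed, and the gripper is clear of everything. The re-tap of key 1 met it at about 92.5 mm, so it is up. Handing in.

Run:
```python
from h import *
manip.job_done(); print(readout.read_time())
```

```text
the job is handed in; nothing more can be done
the job is handed in; nothing more can be done
```

The latched key was at place 1. I pressed it right in, it sprang fully up again, and I handed the job in at about 19 s of the 48 s allowed. The hand-in gives no verdict.

- **Finding it:** Key 2 met the finger at about 92.5 mm, so it was up, and the tap pushed it in only about 1 mm. Key 1 met it only at about 87 mm and took 5 N. I did not tap keys 3 and 4.
- **Pressing it:** I pushed key 1 down to 83.0 mm with about 6.5–7 N, which is the bottom stop, and held it there.
- **Last checks:** A light re-tap of key 1 met it at about 92.5 mm, so it was up. The last side picture showed all four caps standing alike, the can, tape roll and wrench by eye where they had been, and the arm clear. I did not measure those three again.
- **Disagreement:** My first triangulation put the caps near 78 mm, against 93 mm in the text, because the outlines included the caps' side faces. Using the white dots gave 90–91 mm for the keys that were up and 85 mm for key 1, about 2 mm below the heights the taps found.

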